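Scoop the polished stones off the sorting board into the parts tray

ROBOT

A 6-joint arm with a two-finger parallel gripper is mounted at the origin on a cart in front of the work surface, level with it; the furniture and walls round the work are solid. World frame = base frame: x ahead of the robot, y to its left, z up, the work surface at z = 0. Lengths are in mm, angles in rad, forces in N, time in s.
With the tool pointing down it reaches from about 325 to 925 mm from the base axis. Payload 3.1 kg.
Tool frame: the origin (TCP) lies midway between the tips of the shut fingers; the grasp point (between the pads) lies r.grasp_offset behind it (r.grasp_offset is the distance from the TCP to the grasp point, in mm); z points along the fingers, y is the line along which they close (so a half turn about z gives the same grasp; the last joint's range is limited). The gripper opens to 85 mm and grips with 20 to 120 N. Pads are 22 mm wide; open, the fingers measure 114 mm over their backs; the gripper's body (76 mm by 85 mm) begins 54 mm behind the grasp point. The pads swing forward as they close: fully open they stand 13 mm farther back than shut.
Start: joints at [-1.36, 0.217, 1.613, -0, 1.311, -0.112], TCP at [198.286, -592.724, 231.3] pointing down, gripper open.
Joint ranges: [-2.75, 2.75], [-0.78, 2.1], [0.31, 2.55], [-1.13, 4.27], [0.13, 2.63], [-2.58, 2.58]. Speed limits (rad/s): [2.79, 2.79, 3.14, 3.14, 3.14, 3.14].

INTERFACE

Orientations are given as a unit quaternion [w, x, y, z].
In Python, from plant import r gives the robot as it stands.
- The arm moves only by the shell command python3 drive.py 'ROWS' [FORCE]. ROWS is 1 to 5 rows, parted by semicolons, with the numbers parted by commas; each row has 7 numbers: dx, dy, dz in shares of the most that a row can go, 1 being 50 mm, then a rotation vector rx, ry, rz in a scale on which 1.0 is 4 rad, then the opening from 0.0 (shut) to 1.0 (fully open); each row shifts and turns the commanded pose from where the row before left it, along the tool's axes as they then stand; what a row does not reach is not made up. A row lasts 1/10 s, in which the tool goes at most 50 mm and 0.15 rad, less where a joint would pass 70% of its speed; a pose out of reach is approached as far as the arm can. The fingers move at their own pace and stop on an object; FORCE is the grip in N (left out, the last holds). Time passes only in rows, so rows that do not move let the fingers close. It prints the time, the measured TCP pose, the force, the opening and the grip force at its end. Shift and turn numbers lie between -1 and 1, and a call with a number outside is refused. Input that does not fit is refused with a message, and nothing moves.
- r.get_obs(): the state, without advancing time (a new reading comes with each control period).
- r.read_camera(name): name is "scene" or "top"; returns the picture (400x640x3 uint8, blue, green, red); there is no depth.
- r.get_calibration(name): a dict with "mtx" (3x3 intrinsics, pixels), "position" and "orientation" of the camera in the world. Camera axes: x right, y down, z forward; pixel columns grow to the right and rows downward; lengths in mm; the calibration is good to about 2 mm. A picture is of the moment at which its call begins. get_calibration takes no time and is no camera call.
- r.finish_job(): hands the job in; it is judged then, once.
The state is a dict: "t": time; "q": joint angles; "qvel": joint speeds; "joint_efforts": joint torques, N m; "tool_pos": TCP position; "eef_rot": TCP orientation; "ft_force": force on the tool from outside, world axes, zero at the start; "ft_torque": the same for the moment, N m; "finger_gap": opening from 0.0 (shut) to 1.0 (fully open); "grasp_force": force on a finger pad.
Only numpy, scipy, OpenCV 4.12 (cv2) and the standard library are available. Lean on these libraries where they do the work, as an engineer would, in place of code of your own. Each camera call takes 0.05 s, during which the arm holds its last target. There are 200 camera calls.

TASK

Gather the three polished stones from the sorting board with the steel scoop: slide its lip along the board and run it up against the back fence until all three stones are in the pan, and lift them clear. Carry them to the purple parts tray on the left of the bench (not the one on the orange box at the back) and tip all three into its empty half from close above, not from a height. Then lay the empty scoop flat on the bench; keep the fingers off the stones and do not disturb the tray or the jar.

Things in the scene. Friction and masses are not known exactly. Their poses are not given: they have to be found in the camera images.
- sorting_board: low board screwed to the bench, 150 (its x) x 200 mm (its y): white floor 8 mm above the bench, front edge at x = -75 mm; pale wooden fences, tops 22 mm above the bench, on the back and sides (inner faces at y = +-89 mm); the front (-x, toward the robot) is open. Origin at the centre of its underside; x points to the back fence, z up. Fixed.
- fence_face (a point): on the board's floor at the middle of the back fence's inner face (board frame x = +63 mm, y = 0, z = 8 mm); axes as the board's. The fence runs along y.
- scoop: sheet-steel stone shovel, 120 g, lying flat on the bench. Pan 66 mm long (its x), 80 mm wide (76 inside), floor 1.6 mm, rear and side walls 9 to 16 mm high, mouth at +x; a wooden handle rises backward from the rear wall (x = -33 mm). Origin at the centre of the pan's underside; x points out of the mouth, z up. Centre of mass near x = -20 mm.
- scoop_lip (a point): middle of the scoop's thin front edge (the floor's last 10 mm thin down to a 0.8 mm lip), at the underside: scoop frame x = +33 mm, y = 0, z = 0; axes as the scoop's.
- scoop_grip (a point): middle of the scoop's wooden handle, scoop frame x = -84 mm, y = 0, z = 39 mm; axes as the scoop's. The handle rises backward at 34 degrees, from x = -52, z = 17 to x = -123, z = 65 mm; it is 14 mm thick across (along y) with flat sides, 18 mm deep: pinch it across y.
- stone_red: polished red-brown lens-shaped stone, round, 23 mm across and 10 mm thick, about 12 g, slippery, lying loose on the sorting board; its widest girth is about 3.5 mm above its underside and the underside curves up to it, so a thin lip slides under. Origin at the centre of its underside, z up.
- stone_blue: polished dark blue lens-shaped stone, round, 23 mm across and 10 mm thick, about 12 g, slippery, lying loose on the sorting board; its widest girth is about 3.5 mm above its underside and the underside curves up to it, so a thin lip slides under. Origin at the centre of its underside, z up.
- stone_green: polished dark green lens-shaped stone, round, 23 mm across and 10 mm thick, about 12 g, slippery, lying loose on the sorting board; its widest girth is about 3.5 mm above its underside and the underside curves up to it, so a thin lip slides under. Origin at the centre of its underside, z up.
- parts_tray: purple plastic tray (the near left one, not the one on the orange box), 86 (its x) x 178 mm (its y), 40 mm high, walls and floor 2 mm, open above, 0.35 kg, loose on the bench. A 38 mm high wall at y = 0 parts it into two halves, each 82 x 86 mm inside: the one at +y (robot's left) holds green wax, the one at -y is empty, to be filled. Origin: centre of its underside, z up.
- tray_empty (a point): centre of the floor of the purple tray's empty half (tray frame x = 0, y = -44 mm, z = 2 mm); axes as the tray's. The rims around it are 40 mm above the bench.
- wax_offcut: green lump of carving wax, 23 x 48 x 11 mm, in the occupied half of the purple tray. Origin at the centre of its underside.
- lamp_foot (a point): on the bench at the middle of the white desk lamp's round foot (125 mm across, 40 mm high), fixed, standing between the board and the purple tray. From the foot a thin post rises to 340 mm, its top leaning 40 mm toward the robot; there the arm turns back, away from the robot and upward. Carry things round the robot's side of it.
- jar: small glass jar with a white lid, 42 mm across, 52 mm tall, a bystander. Origin at the centre of its underside.

How it is judged:
By the outcome, as a careful person would: the job done as asked, in the order asked, and still so for the second after the job is handed in, with the robot touching nothing.
It also fails if it takes over 59 s, if anything falls off the work surface, if the arm or the gripper's body presses on something with over 40 N, if the wrist force passes 120 N, or if a joint passes its speed limit or range.

## Working session

There is one attempt and no reset: what is moved stays moved. The work goes in short steps, Python scripts to look and compute and a shell command to move; the robot and the scene stay as the last step left them, time stands still between calls to the robot, and variables do not carry over. Pictures are saved under pics/ and viewed, at most 10 in all, crops included, and the job is handed in when it is done.

```bash
ls; mkdir -p pics; python3 - <<'E'
from plant import r
import cv2
print(r.grasp_offset)
for n in("scene","top"):
    cv2.imwrite(f"pics/{n}0.png",r.read_camera(n)); c=r.get_calibration(n); print(n,c)
o=r.get_obs(); print(o)
E
```

```text
drive.py
pics
plant.py
18.700000000000003
scene {'mtx': array([[366.90524493,   0.        , 321.18644253],
       [  0.        , 366.90524493, 202.62734269],
       [  0.        ,   0.        ,   1.        ]]), 'position': array([1277.07229159, -472.95022665,  478.71507072]), 'orientation': array([-0.48653022,  0.75745782,  0.37166756, -0.226736  ])}
top {'mtx': array([[391.93261482,   0.        , 317.33008711],
       [  0.        , 391.93261482, 198.77832804],
       [  0.        ,   0.        ,   1.        ]]), 'position': array([471.40192978,  54.73554284, 915.42237666]), 'orientation': array([-0.06021788,  0.7073427 , -0.70310758,  0.04098597])}
{'t': 0.1, 'q': array([-1.36021211e+00,  2.17677726e-01,  1.61478506e+00, -1.44170057e-05,
        1.31131664e+00, -1.12170657e-01]), 'qvel': array([ 4.57461753e-05, -2.05392390e-03, -2.23105816e-03,  1.11857169e-03,
       -8.16834699e-04,  1.11953930e-03]), 'joint_efforts': array([-1.01679656e-03, -3.98074651e+01, -3.04971671e+01, -2.63472493e-04,
        4.19445190e-03, -3.01839034e-07]), 'tool_pos': array([ 198.11607303, -591.98675147,  230.09352658]), 'eef_rot': array([-1.09172313e-03,  9.87006008e-01,  1.60679633e-01, -6.07371805e-05]), 'ft_force': array([-0.48484015,  0.18021945, -0.5089931 ]), 'ft_torque': array([-0.02622338, -0.03832479,  0.01650216]), 'grasp_force': 0.0, 'finger_gap': 1.0033957103160698}
```

View pics/scene0.png

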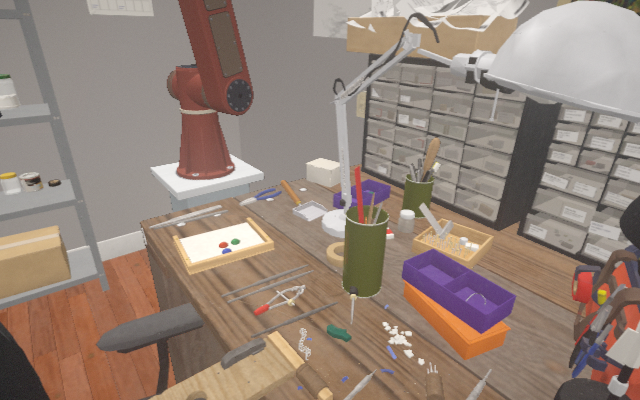

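View pics/top0.png

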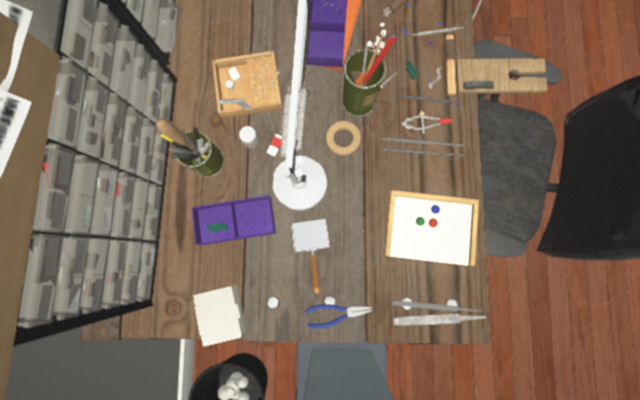

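The top view shows the scoop pan at about (310,236) with its handle down to (316,290). The board is at (432,228), with the stones at (435,209), (420,221) and (433,223). The purple tray is at (234,220) with the wax at (217,227), the lamp foot at (300,182) and the jar at (248,134).

```bash
cat > h.py <<'E'
import numpy as np, cv2
from scipy.spatial.transform import Rotation as R
from plant import r
def Rq(q): return R.from_quat(np.array(q)[[1,2,3,0]])
def cast(n,uv,z):
    c=r.get_calibration(n); uv=np.atleast_2d(np.array(uv,float))
    d=np.c_[uv,np.ones(len(uv))]@np.linalg.inv(c["mtx"]).T
    d=Rq(c["orientation"]).apply(d); p=c["position"]
    return p+d*((z-p[2])/d[:,2])[:,None]
def proj(n,P):
    c=r.get_calibration(n); p=Rq(c["orientation"]).inv().apply(np.atleast_2d(P)-c["position"])
    p=p@c["mtx"].T; return p[:,:2]/p[:,2:]
def blobs(mask,amin=20):
    cs,_=cv2.findContours(mask.astype(np.uint8),cv2.RETR_EXTERNAL,cv2.CHAIN_APPROX_NONE)
    return sorted([c for c in cs if cv2.contourArea(c)>=amin],key=cv2.contourArea)[::-1]
E
python3 - <<'E'
from h import *
np.set_printoptions(precision=1,suppress=True)
im=cv2.imread("pics/top0.png"); hsv=cv2.cvtColor(im,cv2.COLOR_BGR2HSV)
H,S,V=cv2.split(hsv)
def rect(name,m,z,amin=100,k=1):
    for c in blobs(m,amin)[:k]:
        b=cv2.boxPoints(cv2.minAreaRect(c)); m_=cv2.moments(c); ce=[m_['m10']/m_['m00'],m_['m01']/m_['m00']]
        P=cast("top",b,z); print(name,ce,cv2.contourArea(c),"ctr",cast("top",ce,z)[0],P.mean(0)[:2],"\n",b.tolist(),P[:,:2].tolist() and P[:,:2],"sides",np.linalg.norm(P[1]-P[0]),np.linalg.norm(P[2]-P[1]))
def roi(x0,y0,x1,y1):
    m=np.zeros(H.shape,bool); m[y0:y1,x0:x1]=1; return m
rect("tray",(H>120)&(H<150)&(S>90)&roi(180,185,290,255),40)
rect("boardfloor",(S<45)&(V>190)&roi(380,185,485,270),8)
rect("boardall",((V>150))&roi(380,185,482,270),22)
g=roi(395,200,470,260)
for n,m in (("red",((H<12)|(H>170))&(S>120)),("blue",(H>105)&(H<130)&(S>110)),("green",(H>50)&(H<95)&(S>100))):
    rect(n,m&g,12,15,2)
rect("pan",(S<40)&(V>150)&roi(285,212,335,256),8)
rect("handle",(H<22)&(S>120)&(V>100)&roi(305,250,325,296),40)
o=im[120:320,180:490]; cv2.imwrite("pics/crop1.png",cv2.resize(o,(775,500),interpolation=cv2.INTER_CUBIC))
E
```

```text
tray [232.77887445887447, 219.9646176046176] 2887.5 ctr [548.6 269.3  40. ] [549.4 270.1] 
 [[189.729736328125, 207.3783721923828], [268.8648681640625, 194.18919372558594], [275.189208984375, 232.13514709472656], [196.0540771484375, 245.32432556152344]] [[576.7 368.8]
 [607.7 189.2]
 [521.9 172.8]
 [491.3 349.8]] sides 182.20402374630814 87.38506341030318
boardfloor [430.83233987211446, 230.53347061161082] 4613.5 ctr [ 529.7 -181.2    8. ] [ 530.5 -181.7] 
 [[388.0731201171875, 256.3414611816406], [394.79266357421875, 195.86582946777344], [474.256103515625, 204.69509887695312], [467.53656005859375, 265.17071533203125]] [[ 470.3  -82.4]
 [ 609.8 -100.5]
 [ 589.9 -282.7]
 [ 451.9 -261. ]] sides 140.73521336172888 183.3280728298375
boardall [432.1072463768116, 228.00836751435602] 6095.0 ctr [ 534.5 -180.6   22. ] [ 527.7 -180.2] 
 [[383.11505126953125, 266.36309814453125], [389.96484375, 188.732177734375], [481.22491455078125, 196.7845458984375], [474.3751220703125, 274.41546630859375]] [[ 448.   -68.9]
 [ 624.3  -87.4]
 [ 606.3 -294.1]
 [ 432.1 -270.2]] sides 177.2316150824931 207.5342
[... 914 characters left out ...]
80952, 235.1768253968254] 1050.0 ctr [517.2  96.6   8. ] [514.4  96.2] 
 [[289.5132141113281, 222.43002319335938], [326.0608825683594, 217.44625854492188], [330.5821838378906, 250.60244750976562], [294.0345153808594, 255.58621215820312]] [[546.4 144.2]
 [558.5  59.4]
 [482.2  48.6]
 [470.3 132.5]] sides 85.72604653707657 77.02523122782095
handle [314.38153846153847, 273.8748717948718] 162.5 ctr [430.9  84.3  40. ] [431.8  84.6] 
 [[309.3780822753906, 255.40243530273438], [314.9756164550781, 254.78048706054688], [319.0853576660156, 291.7682800292969], [313.4878234863281, 292.3902282714844]] [[471.   95.7]
 [472.4  83.3]
 [392.6  73.7]
 [391.1  85.9]] sides 12.465084152109496 80.42629466741985
```

View pics/crop1.png

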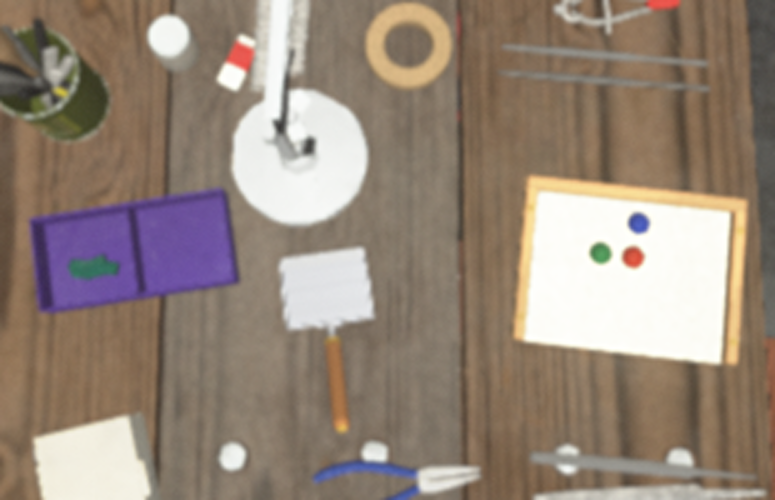

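The crop confirms the layout. The tray's +y half, which holds the wax, is the left one, and the empty half is nearest the scoop. The board's open side faces the robot. The wooden handle runs from crop (331,338) to (342,430). Next I'll refine the poses and cross-check them with the scene view.

```bash
cat > meas.py <<'E'
from h import *
np.set_printoptions(precision=1,suppress=True)
im=cv2.imread("pics/top0.png"); H,S,V=cv2.split(cv2.cvtColor(im,cv2.COLOR_BGR2HSV))
def roi(x0,y0,x1,y1):
    m=np.zeros(H.shape,bool); m[y0:y1,x0:x1]=1; return m
def edge(n,m_img,a,b,z,half=5):
    "subpixel edge along world line px a->b: strongest gradient across it"
    a,b=map(np.array,(a,b)); d=(b-a)/np.linalg.norm(b-a); nrm=np.array([-d[1],d[0]]); pts=[]
    for t in np.linspace(.12,.88,30):
        s=np.linspace(-half,half,41); q=a+(b-a)*t+np.outer(s,nrm)
        p=cv2.remap(m_img.astype(np.float32),q[:,0].astype(np.float32)[None],q[:,1].astype(np.float32)[None],cv2.INTER_LINEAR)[0]
        g=np.abs(np.gradient(p)); pts.append(q[g.argmax()])
    P=cast(n,pts,z)[:,:2]; l=cv2.fitLine(P.astype(np.float32),cv2.DIST_HUBER,0,.1,.01).ravel()
    return l[:2]*np.sign(l[np.abs(l[:2]).argmax()]),l[2:]
def ang(d): return np.degrees(np.arctan2(d[1],d[0]))
sat=S
# floor edges (floor corners in px from crop)
BL,BR,FR,FL=(394.8,196.8),(472.4,204.4),(468.8,264.8),(390,256.8)
for nm,a,b,z in(("back inner",BL,BR,15),("left",FL,BL,22),("right",FR,BR,8),("front",FL,FR,8)):
    d,p=edge("top",sat if nm!="front" else V,a,b,z,4); print(nm,ang(d),p)
# tray rim
for nm,a,b in(("tray far",(193,207),(268.5,196)),("tray near",(197,244),(275,233)),("tray -y",(269,196),(275,232))):
    d,p=edge("top",sat,a,b,40,4); print(nm,ang(d),p)
print("handle top axis", cast("top",[(316.3,291.5)],72)[0],cast("top",[(312.3,256)],27)[0])
h=(H<22)&(S>120)&(V>100)&roi(305,250,325,296)
ys,xs=np.nonzero(h); r_=np.array([[xs[ys==y].mean(),y] for y in np.unique(ys)])
zz=np.interp(r_[:,1],[256,291],[27,72]); P=np.array([cast("top",q,z)[0] for q,z in zip(r_,zz)])
l=np.polyfit(P[:,0],P[:,1],1); print("handle yaw",np.degrees(np.arctan(l[0])),"y at x=430",np.polyval(l,430),P[0],P[-1])
print("lamp",cast("top",(299.5,182.5),40)[0],"jar",cast("top",(248,134),52)[0])
# scene check of stones / board
sc=cv2.imread("pics/scene0.png"); h2,s2,v2=cv2.split(cv2.cvtColor(sc,cv2.COLOR_BGR2HSV))
g=np.zeros(h2.shape,bool); g[228:262,190:260]=1
for nm,m in(("red",((h2<10)|(h2>170))&(s2>130)),("blue",(h2>105)&(h2<130)&(s2>110)),("green",(h2>50)&(h2<95)&(s2>100))):
    for c in blobs(m&g,5)[:1]:
        mm=cv2.moments(c); print(nm,cast("scene",(mm['m10']/mm['m00'],mm['m01']/mm['m00']),13)[0])
print("pan corners",cast("top",[(291.8,223.5),(326,219.2),(329.6,247),(295,251.5)],5)[:,:2])
E
python3 meas.py; python3 -c "
import cv2;i=cv2.imread('pics/top0.png')[210:300,280:340];cv2.imwrite('pics/crop2.png',cv2.resize(i,(400,600),interpolation=cv2.INTER_NEAREST))"
```

```text
back inner 83.744675 [ 597.9 -203.4]
left -6.406625 [522.7 -88. ]
right -6.0710845 [ 521.2 -271.2]
front 83.62438 [ 462.  -163.5]
tray far 99.64019 [592.3 276.3]
tray near 99.27865 [508.7 247.1]
tray -y 9.186366 [556.5 179.5]
handle top axis [396.   78.8  72. ] [469.7  89.7  27. ]
handle yaw 7.35425730934994 y at x=430 83.73326378447052 [471.9  87.1  27. ] [394.9  79.5  72. ]
lamp [634.9 120.   40. ] jar [745.3 238.9  52. ]
red [ 549.9 -185.1   13. ]
blue [ 575.9 -190.7   13. ]
pan corners [[544.2 139.2]
 [554.7  59.5]
 [490.5  50.9]
 [479.6 130.6]]
```

View pics/crop2.png

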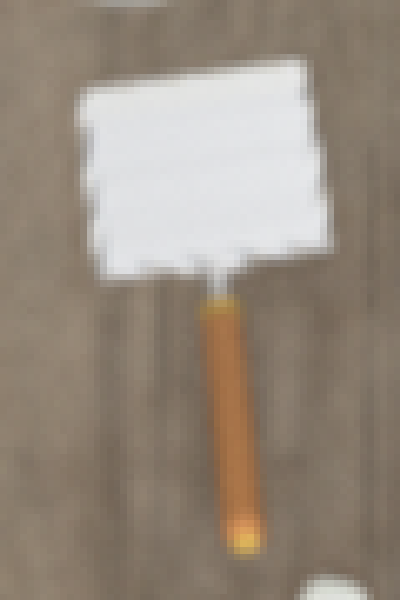

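The poses agree with each other:
- **Board:** yaw -6.25°, fence_face about (599.3,-188.1).
- **Scoop:** origin about (516.8,95), yaw 7.5°, handle line consistent.
- **Tray:** yaw about 9.4°.
- **Stones:** they agree across the two views and span about 55 mm in board y, centred at y≈+10.

Next is a pose helper, then the approach.

```bash
cat > go.py <<'E'
import sys; from h import *
np.set_printoptions(precision=3,suppress=True)
T=np.radians(20); A=np.array([[np.cos(T),0,np.sin(T)],[0,-1,0],[np.sin(T),0,-np.cos(T)]]).T  # tool axes in scoop frame
GRIP=np.array([-84,0,39.]); TCP=GRIP+r.grasp_offset*A[:,2]; LIP=np.array([33,0,0.])
def scoopR(yaw,nd): return R.from_euler("z",yaw,degrees=True)*R.from_euler("y",nd,degrees=True)  # nd>0 nose down
def now():
    o=r.get_obs(); Rt=Rq(o["eef_rot"]); return o,Rt,np.array(o["tool_pos"])
def state():
    o,Rt,p=now(); S=Rt*R.from_matrix(A).inv(); lip=p+S.apply(LIP-TCP); x=S.as_matrix()[:,0]; y=S.as_matrix()[:,1]
    print("t %.1f lip"%o["t"],lip,"yaw %.2f nosedown %.2f roll %.2f"%(np.degrees(np.arctan2(x[1],x[0])),np.degrees(-np.arcsin(x[2])),np.degrees(np.arcsin(y[2]))),"F",o["ft_force"],"gap %.3f grip %.1f"%(o["finger_gap"],o["grasp_force"]),"q",o["q"])
def goal(lip,yaw,nd,up=0):
    o,Rt,p=now(); S=scoopR(yaw,nd); Rg=S*R.from_matrix(A); pg=np.array(lip)+S.apply(TCP-LIP)+[0,0,up]
    print("rotvec",(Rt.inv()*Rg).as_rotvec(),"then, in goal tool axes",Rg.inv().apply(pg-p),"| in present axes",Rt.inv().apply(pg-p),"| world",pg-p)
if __name__=="__main__":
    state()
    if len(sys.argv)>1: goal(eval(sys.argv[1]),*map(float,sys.argv[2:]))
E
python3 go.py '(549.5,99.3,0)' 7.5 0 90; python3 go.py '(549.5,99.3,0)' 7.5 0 0
```

```text
t 0.1 lip [ 289.706 -561.221  172.152] yaw 18.54 nosedown 19.99 roll 0.12 F [-0.485  0.18  -0.509] gap 1.003 grip 0.0 q [-1.36   0.218  1.615 -0.     1.311 -0.112]
rotvec [-0.036  0.348  0.19 ] then, in goal tool axes [ 267.637 -639.508  223.694] | in present axes [ 443.903 -564.969  119.997] | world [ 241.726  676.85  -118.666]
t 0.1 lip [ 289.706 -561.221  172.152] yaw 18.54 nosedown 19.99 roll 0.12 F [-0.485  0.18  -0.509] gap 1.003 grip 0.0 q [-1.36   0.218  1.615 -0.     1.311 -0.112]
rotvec [-0.036  0.348  0.19 ] then, in goal tool axes [ 236.856 -639.508  308.266] | in present axes [ 443.882 -564.773  209.997] | world [ 241.726  676.85  -208.666]
```

Careful with the scale: shifts go in shares of 50 mm and turns go in shares of 4 rad. That gives: -37.5 mm is -0.75, 29.5 mm is 0.59.

```bash
python3 drive.py '0.59,-0.75,0.08,0,0,0,1;0.59,-0.75,0.08,0,0,0,1;0.59,-0.75,0.08,0,0,0,1;0.59,-0.75,0.08,0,0,0,1;0.59,-0.75,0.08,0,0,0,1' | tail -2; python3 drive.py '0.59,-0.75,0.08,0,0,0,1;0.59,-0.75,0.08,0,0,0,1;0.59,-0.75,0.08,0,0,0,1;0.59,-0.75,0.08,0,0,0,1;0.59,-0.75,0.08,0,0,0,1'|tail -2;  python3 drive.py '0.59,-0.75,0.08,0,0,0,1;0.59,-0.75,0.08,0,0,0,1;0.59,-0.75,0.08,0,0,0,1;0.59,-0.75,0.08,0,0,0,1;0.59,-0.75,0.08,0,0,0,1'|tail -2; python3 drive.py '0,0,0,-0.003,0.029,0.0158,1;0,0,0,-0.003,0.029,0.0158,1;0,0,0,-0.003,0.029,0.0158,1;0,0,0,0,0,0,1'; python3 go.py '(549.5,99.3,0)' 7.5 0
```

```text
finger_gap: 1.0
grasp_force: 0.0
finger_gap: 0.999
grasp_force: 0.0
finger_gap: 1.001
grasp_force: 0.0
t: 2.0
tool_pos: [434.5, 81.5, 167.3]
eef_rot: [-0.01, 0.983, 0.065, 0.17]
ft_force: [-1.5, -0.2, -0.5]
finger_gap: 0.997
grasp_force: 0.0
t 2.0 lip [543.984  95.997 145.149] yaw 7.58 nosedown 0.38 roll -0.10 F [-1.457 -0.231 -0.531] gap 0.997 grip 0.0 q [-0.005 -0.364  2.317  0.059  0.85   1.402]
rotvec [0.001 0.007 0.002] then, in goal tool axes [-44.481  -2.676 139.045] | in present axes [-43.564  -2.912 139.331] | world [   5.359    3.404 -145.873]
```

Converted, 44 mm is 0.88, 30 mm is 0.6, 0.007 rad / 4 = 0.0018.

```bash
python3 drive.py '-0.28,-0.02,0.88,0,0.0018,0.0005,1;-0.28,-0.02,0.88,0,0,0,1;-0.2,-0.014,0.6,0,0,0,1;-0.06,0,0.2,0,0,0,1;-0.06,0,0.2,0,0,0,1' ; python3 drive.py '0,0,0,0,0,0,1'>/dev/null;  python3 go.py '(549.5,99.3,0)' 7.5 0; python3 -c "
from h import *
i=r.read_camera('top')[200:300,260:390];cv2.imwrite('pics/c3.png',cv2.resize(i,(780,600)))"
```

```text
t: 2.5
tool_pos: [445.9, 84.1, 25.2]
eef_rot: [-0.01, 0.982, 0.064, 0.175]
ft_force: [0.2, 0.9, 0.5]
finger_gap: 0.996
grasp_force: 0.0
t 2.6 lip [555.057  98.466   3.917] yaw 7.46 nosedown -0.14 roll -0.09 F [ 0.212 -0.791 -0.125] gap 1.004 grip 0.0 q [ 0.003 -0.02   2.377  0.1    0.438  1.36 ]
rotvec [ 0.002 -0.002 -0.   ] then, in goal tool axes [-6.278 -1.444  1.606] | in present axes [-6.282 -1.447  1.589] | world [-5.493  0.733 -3.656]
```

View pics/c3.png

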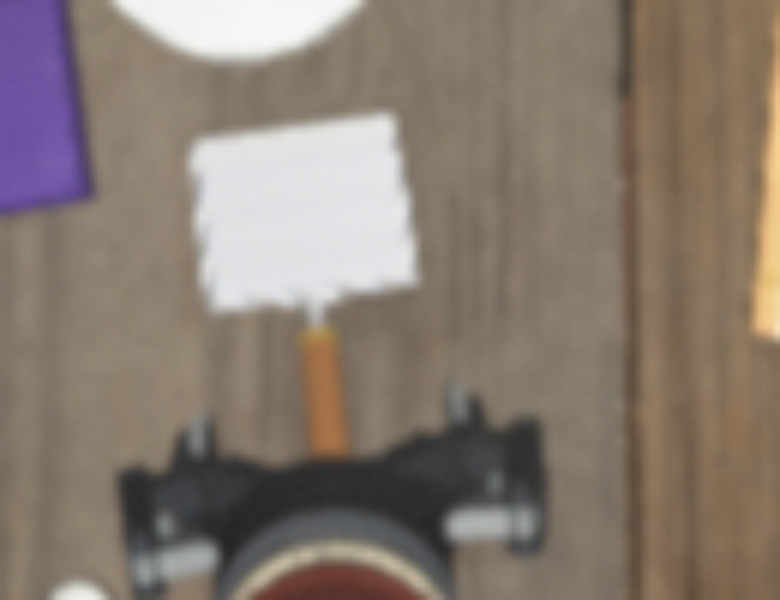

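The open fingers straddle the handle evenly, with the handle at crop x≈325 between tips at about 200 and 460. I'll correct the remaining few millimetres and close.

Converted, -6 mm is -0.12, 1.5 mm is 0.03.

```bash
python3 drive.py '-0.12,-0.028,0.03,0,0,0,1;0,0,0,0,0,0,1' >/dev/null; python3 go.py '(549.5,99.3,0)' 7.5 0; python3 drive.py '0,0,0,0,0,0,0.15;0,0,0,0,0,0,0;0,0,0,0,0,0,0;0,0,0,0,0,0,0;0,0,0,0,0,0,0' 100;python3 drive.py '0,0,0,0,0,0,0;0,0,0,0,0,0,0;0,0,0,0,0,0,0' ; python3 go.py '(549.5,99.3,0)' 7.5 0
```

```text
t 2.9 lip [549.891  99.415   2.458] yaw 7.45 nosedown -0.37 roll -0.11 F [-1.165  0.351  0.672] gap 1.002 grip 0.0 q [ 0.006 -0.028  2.391  0.1    0.427  1.362]
rotvec [ 0.002 -0.006 -0.   ] then, in goal tool axes [-0.846  0.207  1.545] | in present axes [-0.855  0.204  1.54 ] | world [-0.237 -0.24  -1.741]
t: 3.35
tool_pos: [440.6, 85.1, 23.2]
eef_rot: [-0.011, 0.982, 0.064, 0.177]
ft_force: [-0.8, 0.2, 3.9]
finger_gap: 0.153
grasp_force: 78.5
t: 3.65
tool_pos: [440.8, 85.1, 23.4]
eef_rot: [-0.011, 0.982, 0.064, 0.177]
ft_force: [-0.9, -0.2, 3.2]
finger_gap: 0.152
grasp_force: 97.3
t 3.6 lip [550.65   99.309   2.83 ] yaw 7.41 nosedown -0.45 roll -0.11 F [-0.883 -0.188  3.231] gap 0.152 grip 97.3 q [ 0.006 -0.027  2.39   0.1    0.426  1.363]
rotvec [ 0.002 -0.008 -0.001] then, in goal tool axes [-1.583  0.065  1.5  ] | in present axes [-1.595  0.063  1.487] | world [-0.958 -0.192 -1.951]
```

Converted, -31 mm is -0.62, -15 mm is -0.3.

```bash
cat >> h.py <<'E'
E
python3 - <<'E'
from go import *
import json
o,Rt,p=now(); S=scoopR(7.5,0); org=np.array([549.5,99.3,0])-S.apply(LIP)
json.dump(dict(A=(S.inv()*Rt).as_matrix().tolist(),TCP=S.inv().apply(p-org).tolist()),open("grip.json","w"))
E
sed -i 's|^GRIP=.*|import json; _g=json.load(open("grip.json")); A=np.array(_g["A"]); TCP=np.array(_g["TCP"]); LIP=np.array([33,0,0.])|' go.py
python3 drive.py '0.22,0,-0.62,0,0,0,0;0.22,0,-0.62,0,0,0,0;0.1,0,-0.3,0,0,0,0;0,0,0,0,0,0,0'; python3 go.py '(488.1,-165.9,60)' -6.25 6
```

```text
t: 4.05
tool_pos: [440.9, 85.0, 107.4]
eef_rot: [-0.01, 0.982, 0.064, 0.18]
ft_force: [0.3, -1.4, -1.3]
finger_gap: 0.147
grasp_force: 97.9
t 4.0 lip [549.745  99.265  84.522] yaw 7.52 nosedown -0.28 roll -0.05 F [ 0.268 -1.372 -1.304] gap 0.147 grip 97.9 q [ 0.005 -0.243  2.363  0.067  0.663  1.401]
rotvec [-0.072 -0.11   0.229] then, in goal tool axes [-34.336 244.221   4.736] | in present axes [-88.137 229.587 -19.158] | world [ -58.78  -239.228  -12.658]
```

Converted, 48 mm is 0.96, -7 mm is -0.14, 0.115 rad / 4 = 0.0288.

```bash
python3 drive.py '0,0,0,-0.009,-0.0138,0.0288,0;0,0,0,-0.009,-0.0138,0.0288,0;-0.14,0.96,0.02,0,0,0,0;-0.14,0.96,0.02,0,0,0,0;-0.14,0.96,0.02,0,0,0,0'>/dev/null;python3 drive.py '-0.14,0.96,0.02,0,0,0,0;-0.12,0.92,0.02,0,0,0,0;0,0,0,0,0,0,0;0,0,0,0,0,0,0'; python3 go.py '(488.1,-165.9,14)' -6.25 6; python3 -c "
from h import *
i=r.read_camera('top')[170:290,360:510];cv2.imwrite('pics/c4.png',cv2.resize(i,(750,600)))"
```

```text
t: 4.95
tool_pos: [379.1, -148.5, 90.3]
eef_rot: [0.007, 0.991, -0.057, 0.121]
ft_force: [-0.3, 0.2, -1.4]
finger_gap: 0.147
grasp_force: 98.2
t 5.0 lip [ 484.672 -160.622   54.608] yaw -6.55 nosedown 6.54 roll 0.11 F [-0.288  0.15  -1.394] gap 0.147 grip 98.2 q [-0.638 -0.243  2.377  0.167  0.803  0.945]
rotvec [-0.     0.01  -0.006] then, in goal tool axes [-6.854  5.303 41.225] | in present axes [-6.431  5.362 41.285] | world [  3.037  -5.758 -41.62 ]
```

View pics/c4.png

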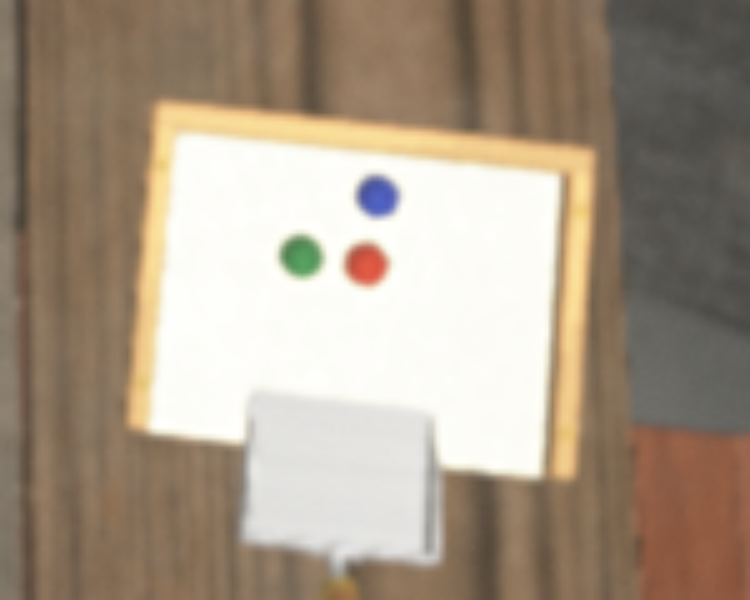

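The lip is parallel to the front of the board, and the stones at crop (302,257), (366,264) and (377,197) lie inside the pan's width (245–435). I'll lower it to the floor.

Converted, 21 mm is 0.42, 20 mm is 0.4, 0.01 rad / 4 = 0.0025.

```bash
python3 drive.py '-0.06,0.03,0.42,0,0.0025,-0.0015,0;-0.06,0.04,0.4,0,0,0,0;0,0,0,0,0,0,0'; python3 go.py '(488.3,-164.2,8.5)' -6.25 6
```

```text
t: 5.3
tool_pos: [382.4, -148.0, 47.5]
eef_rot: [0.006, 0.991, -0.05, 0.124]
ft_force: [-1.5, 0.5, -1.9]
finger_gap: 0.146
grasp_force: 98.2
t 5.3 lip [ 488.322 -158.648   12.388] yaw -5.72 nosedown 6.20 roll 0.16 F [-1.52   0.525 -1.881] gap 0.146 grip 98.2 q [-0.637 -0.132  2.393  0.203  0.676  0.89 ]
rotvec [-0.005  0.003  0.008] then, in goal tool axes [-0.614  4.469  4.243] | in present axes [-0.635  4.485  4.223] | world [-0.032 -4.502 -4.253]
```

Converted, 4.4 mm is 0.088, 2 mm is 0.04, 0.008 rad / 4 = 0.002.

```bash
python3 drive.py '-0.012,0.088,0.04,-0.0013,0,0.002,0;-0.006,0,0.02,0,0,0,0;0,0,0,0,0,0,0'|grep ft_; python3 go.py|cut -c1-130;  python3 drive.py '-0.006,0,0.02,0,0,0,0;0,0,0,0,0,0,0'|grep ft_; python3 go.py|cut -c1-130;  python3 drive.py '-0.006,0,0.02,0,0,0,0;0,0,0,0,0,0,0'|grep ft_; python3 go.py|cut -c1-130
```

```text
ft_force: [-0.6, 0.5, -1.9]
t 5.6 lip [ 491.113 -168.674   14.478] yaw -6.46 nosedown 5.69 roll -0.31 F [-0.619  0.512 -1.923] gap 0.150 grip 98.3 q [-0.648 -
ft_force: [-0.2, -0.3, -2.0]
t 5.8 lip [ 490.585 -168.937   13.04 ] yaw -6.51 nosedown 5.72 roll -0.29 F [-0.228 -0.344 -1.955] gap 0.148 grip 98.3 q [-0.649 -
ft_force: [0.3, -0.2, -1.0]
t 6.0 lip [ 490.187 -168.866   11.495] yaw -6.53 nosedown 5.76 roll -0.27 F [ 0.278 -0.19  -1.004] gap 0.151 grip 98.3 q [-0.649 -
```

Converted, -4 mm is -0.08, 1.5 mm is 0.03.

```bash
python3 drive.py '-0.006,-0.08,0.03,0,0,0,0;0,0,0,0,0,0,0;0,0,0,0,0,0,0'|grep ft_; python3 go.py|cut -c1-130;  python3 drive.py '-0.006,0,0.02,0,0,0,0;0,0,0,0,0,0,0'|grep ft_; python3 go.py|cut -c1-130;  python3 drive.py '-0.006,0,0.02,0,0,0,0;0,0,0,0,0,0,0'|grep ft_; python3 go.py|cut -c1-130
```

```text
ft_force: [-0.7, 0.6, -1.1]
t 6.3 lip [ 490.604 -164.532    9.663] yaw -6.50 nosedown 5.79 roll -0.25 F [-0.693  0.607 -1.06 ] gap 0.149 grip 98.2 q [-0.639 -
ft_force: [-0.0, -0.1, -0.7]
t 6.5 lip [ 490.725 -164.846    8.773] yaw -6.52 nosedown 5.77 roll -0.27 F [-0.017 -0.082 -0.707] gap 0.147 grip 98.2 q [-0.639 -
ft_force: [0.7, 0.9, 0.5]
t 6.7 lip [ 491.207 -165.198    8.261] yaw -6.54 nosedown 5.71 roll -0.29 F [0.674 0.859 0.502] gap 0.149 grip 98.5 q [-0.639 -0.1
```

Converted, 5.8 mm is 0.116, 2.4 mm is 0.048.

```bash
python3 drive.py '0.112,0,0.048,0,0,0,0;0.116,0,0.03,0,0,0,0;0.116,0,0.028,0,0,0,0;0.116,0,0.028,0,0,0,0;0.116,0,0.028,0,0,0,0'|grep ft_; python3 go.py|cut -c1-130;  python3 drive.py '0.098,0,0.024,0,0,0,0;0.098,0,0.024,0,0,0,0;0.098,0,0.024,0,0,0,0'|grep ft_; python3 go.py '(598.3,-177.2,8)' -6.25 6
```

```text
ft_force: [-2.3, -0.2, 3.8]
t 7.2 lip [ 521.511 -168.606    7.728] yaw -6.52 nosedown 5.71 roll -0.29 F [-2.274 -0.209  3.754] gap 0.147 grip 98.9 q [-0.596 -
ft_force: [-0.3, -0.4, 3.1]
t 7.5 lip [ 536.038 -170.115    7.675] yaw -6.52 nosedown 5.75 roll -0.28 F [-0.324 -0.421  3.07 ] gap 0.154 grip 98.8 q [-0.578 -0.009  2.296  0.184  0.629  0.97 ]
rotvec [ 0.006 -0.004 -0.003] then, in goal tool axes [61.024  0.795 14.91 ] | in present axes [60.96   0.535 15.182] | world [62.344 -7.708  0.796]
```

Converted, 4.9 mm is 0.098, 1.2 mm is 0.024.

```bash
python3 drive.py '0.098,0,0.024,0,0,0,0;0.098,0,0.024,0,0,0,0;0.098,0,0.024,0,0,0,0;0.098,0,0.024,0,0,0,0;0.098,0,0.024,0,0,0,0'|grep ft_; python3 go.py|cut -c1-130;python3 drive.py '0.098,0,0.024,0,0,0,0;0.098,0,0.024,0,0,0,0;0.098,0,0.024,0,0,0,0;0.098,0,0.024,0,0,0,0'|grep ft_; python3 go.py '(598.3,-177.2,8)' -6.25 6;python3 -c "
from h import *
i=r.read_camera('top')[170:290,360:510];cv2.imwrite('pics/c5.png',cv2.resize(i,(750,600)))"
```

```text
ft_force: [-1.5, 0.2, 3.7]
t 8.0 lip [ 560.773 -172.838    7.804] yaw -6.51 nosedown 5.78 roll -0.26 F [-1.533  0.168  3.675] gap 0.145 grip 98.8 q [-0.55   
ft_force: [-0.9, 0.2, 2.5]
t 8.4 lip [ 580.647 -175.012    7.938] yaw -6.51 nosedown 5.81 roll -0.25 F [-0.867  0.223  2.498] gap 0.143 grip 98.9 q [-0.53   0.084  2.198  0.164  0.629  1.033]
rotvec [ 0.005 -0.003 -0.003] then, in goal tool axes [17.439  0.81   4.063] | in present axes [17.427  0.74   4.126] | world [17.703 -2.777  0.42 ]
```

View pics/c5.png

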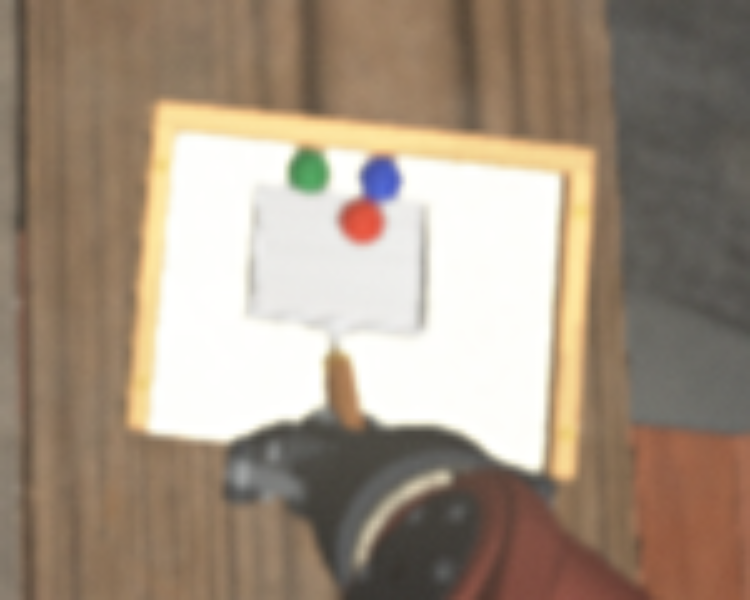

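Red is on the pan. Green (crop 309,171) and blue (381,179) are against the fence with the lip going under them. I'll continue slowly until the lip meets the fence.

Converted, 3.9 mm is 0.078, 2.9 mm is 0.058.

```bash
python3 drive.py '0.078,0,0.026,0,0,0,0;0.078,0,0.024,0,0,0,0;0.078,0,0.022,0,0,0,0;0.058,0,0.016,0,0,0,0'|grep ft_; python3 go.py|cut -c1-130;python3 drive.py '0.038,0,0.012,0,0,0,0;0,0,0,0,0,0,0'|grep ft_; python3 go.py|cut -c1-130;python3 drive.py '0.038,0,0.012,0,0,0,0;0,0,0,0,0,0,0'|grep ft_; python3 go.py|cut -c1-130;python3 drive.py '0.038,0,0.01,0,0,0,0;0,0,0,0,0,0,0'|grep ft_;  python3 go.py|cut -c1-130;python3 -c "
from h import *
i=r.read_camera('top')[170:290,360:510];cv2.imwrite('pics/c6.png',cv2.resize(i,(750,600)))"
```

```text
ft_force: [-2.4, 0.0, 3.3]
t 8.8 lip [ 596.112 -177.021    7.818] yaw -6.52 nosedown 5.76 roll -0.27 F [-2.384  0.026  3.309] gap 0.149 grip 98.8 q [-0.516  
ft_force: [0.4, -0.2, 2.6]
t 9.1 lip [ 598.362 -177.321    7.951] yaw -6.52 nosedown 5.70 roll -0.28 F [ 0.431 -0.229  2.64 ] gap 0.149 grip 98.7 q [-0.514  
ft_force: [-8.2, 0.1, 10.6]
t 9.2 lip [ 598.321 -177.116    7.083] yaw -6.48 nosedown 5.94 roll -0.25 F [-8.177  0.1   10.603] gap 0.150 grip 100.0 q [-0.513 
ft_force: [-13.2, -0.4, 12.8]
t 9.4 lip [ 597.704 -176.444    5.343] yaw -6.40 nosedown 6.24 roll -0.20 F [-13.184  -0.358  12.771] gap 0.152 grip 100.5 q [-0.5
```

View pics/c6.png

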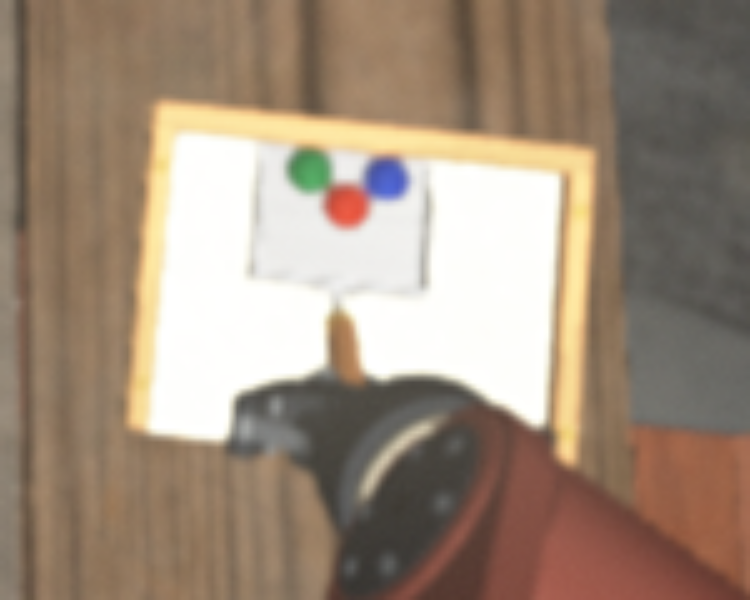

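All three stones are on the pan and the lip is hard against the fence. Next I'll ease off, settle the pan flat, then tilt it nose-up about its rear edge so the stones slide back.

Careful with the scale: shifts go in shares of 50 mm and turns go in shares of 4 rad. That gives: 5.2 mm is 0.104, -2.8 mm is -0.056, 0.0525 rad / 4 = 0.0131.

```bash
python3 drive.py '-0.04,0,-0.04,0,0,0,0;-0.056,0,0.104,0,0.0131,0,0;-0.056,0,0.104,0,0.0131,0,0;0,0,0,0,0,0,0'|grep ft_; python3 go.py|cut -c1-130;python3 drive.py '-0.044,0,0.042,0,0.0153,0,0;-0.044,0,0.042,0,0.0153,0,0;0,0,0,0,0,0,0'|grep ft_; python3 go.py|cut -c1-130
```

```text
ft_force: [-0.4, -0.2, -1.7]
t 9.9 lip [ 597.305 -176.342    6.685] yaw -6.55 nosedown -0.07 roll -0.16 F [-0.369 -0.24  -1.722] gap 0.145 grip 98.3 q [-0.545 
ft_force: [0.2, -0.1, -1.8]
t 10.2 lip [ 596.606 -175.61    14.09 ] yaw -6.51 nosedown -6.96 roll -0.07 F [ 0.19  -0.114 -1.758] gap 0.150 grip 98.3 q [-0.586
```

Converted, -2.4 mm is -0.048, 1.8 mm is 0.036, 0.061 rad / 4 = 0.0153.

```bash
python3 drive.py '-0.048,0,0.036,0,0.0153,0,0;-0.048,0,0.036,0,0.0153,0,0;-0.048,0,0.03,0,0.0153,0,0;0,0,0,0,0,0,0;0,0,0,0,0,0,0'|grep ft_; python3 go.py|cut -c1-130;python3 -c "
from h import *
i=r.read_camera('top')[170:290,360:510];cv2.imwrite('pics/c7.png',cv2.resize(i,(750,600)))
h,s,v=cv2.split(cv2.cvtColor(i,cv2.COLOR_BGR2HSV))
for n,m in(('red',((h<12)|(h>170))&(s>130)),('blue',(h>105)&(h<130)&(s>110)),('green',(h>50)&(h<95)&(s>100))):
    for c in blobs(m,15)[:3]: print(n,c.reshape(-1,2).mean(0)*5)
"
```

```text
ft_force: [-0.0, 0.6, -1.7]
t 10.7 lip [ 598.473 -173.853   25.926] yaw -6.13 nosedown -14.95 roll 0.16 F [-0.046  0.626 -1.654] gap 0.147 grip 98.3 q [-0.636
red [687.85714286 518.97959184]
red [342.75 253.5 ]
blue [387.10526316 226.05263158]
green [308.23529412 218.23529412]
```

View pics/c7.png

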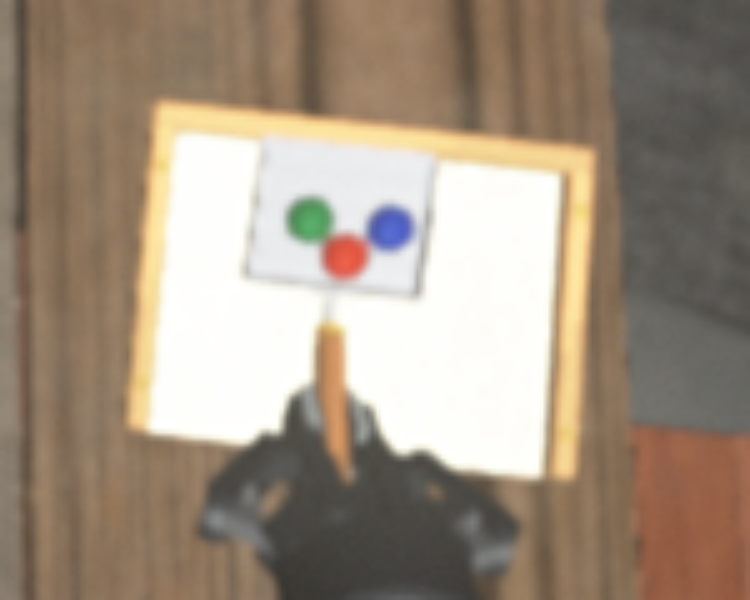

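All three stones have slid back against the rear wall: green at crop (310,218), blue (390,228) and red (343,256). Now a gentle lift.

Converted, -12 mm is -0.24, -9 mm is -0.18.

```bash
python3 drive.py '0.06,0,-0.1,0,0,0,0;0.12,0,-0.18,0,0,0,0;0.14,0,-0.24,0,0,0,0;0.14,0,-0.24,0,0,0,0;0.14,0,-0.24,0,0,0,0'|grep ft_; python3 drive.py '0.08,0,-0.24,0,0,0,0;0,0,-0.24,0,0,0,0;-0.2,0,-0.16,0,0,0,0;-0.3,0,-0.16,0,0,0,0;-0.3,0,-0.16,0,0,0,0'|grep ft_; python3 drive.py '-0.3,0,-0.16,0,0,0,0;-0.16,0,-0.08,0,0,0,0;0,0,0,0,0,0,0'|grep ft_; python3 go.py '(510,20,110)' 2 -15; python3 go.py '(535,222,90)' 9.4 -15
```

```text
ft_force: [0.9, -0.6, -2.0]
ft_force: [-0.3, -1.0, -1.1]
ft_force: [0.8, 0.8, -1.9]
t 12.1 lip [ 516.363 -168.567  100.128] yaw -6.16 nosedown -14.80 roll 0.12 F [ 0.762  0.785 -1.943] gap 0.150 grip 98.4 q [-0.802 -0.349  2.55   0.747  0.575  0.314]
rotvec [ 0.08   0.004 -0.117] then, in goal tool axes [   4.64  -172.81    -8.641] | in present axes [ -15.555 -170.918  -22.459] | world [ -6.926 172.689   9.482]
t 12.1 lip [ 516.363 -168.567  100.128] yaw -6.16 nosedown -14.80 roll 0.12 F [ 0.762  0.785 -1.943] gap 0.150 grip 98.4 q [-0.802 -0.349  2.55   0.747  0.575  0.314]
rotvec [ 0.155  0.004 -0.222] then, in goal tool axes [  57.239 -352.455   53.051] | in present axes [ -22.387 -360.288   -2.634] | world [ 19.5   360.312 -10.518]
```

Converted, -34 mm is -0.68, 3.4 mm is 0.068, -0.0222 rad / 4 = -0.0056.

```bash
python3 drive.py '0.1,-0.16,0.068,0,0,0,0;0.12,-0.32,0.08,0.0039,0,-0.0056,0;0.12,-0.5,0.08,0.0039,0,-0.0056,0;0.12,-0.64,0.08,0.0039,0,-0.0056,0;0.06,-0.68,0.04,0.0039,0,-0.0056,0'|grep ft_; python3 drive.py '0.04,-0.68,0.02,0.0039,0,-0.0056,0;0,-0.68,0,0.0039,0,-0.0056,0;0,-0.68,0,0.0039,0,-0.0056,0;0,-0.68,0,0.0039,0,-0.0056,0;0,-0.56,0,0.0039,0,-0.0056,0'|grep ft_; python3 go.py '(535,222,90)' 9.4 -15
```

```text
ft_force: [0.1, -1.3, -1.2]
ft_force: [0.1, -0.5, -1.0]
t 13.1 lip [547.929 138.382 101.372] yaw 7.98 nosedown -14.82 roll 0.17 F [ 0.087 -0.492 -1.017] gap 0.148 grip 98.4 q [ 0.105 -0.309  2.521  0.065  0.315  1.483]
rotvec [ 0.011  0.003 -0.021] then, in goal tool axes [ -6.144 -81.929   9.879] | in present axes [ -7.854 -81.888   8.965] | world [-12.505  80.956 -11.729]
```

Converted, -23 mm is -0.46, -20 mm is -0.4, -0.021 rad / 4 = -0.0053.

```bash
python3 drive.py '-0.02,-0.46,0.04,0.0028,0,-0.0053,0;-0.02,-0.4,0.04,0,0,0,0;-0.02,-0.28,0.04,0,0,0,0;-0.02,-0.16,0,0,0,0,0;0,0,0,0,0,0,0'|grep ft_; python3 drive.py '0,0,0,0,0,0,0'|grep ft_; python3 go.py '(535,222,65)' 9.4 -15; python3 -c "
from h import *
i=r.read_camera('top')[150:290,170:345];cv2.imwrite('pics/c8.png',cv2.resize(i,(750,600)))"
```

```text
ft_force: [0.4, -0.4, -1.8]
ft_force: [-0.5, -0.3, -1.1]
t 13.7 lip [537.832 203.268  93.493] yaw 9.29 nosedown -14.77 roll -0.04 F [-0.521 -0.322 -1.11 ] gap 0.150 grip 98.4 q [ 0.32  -0.228  2.483 -0.33   0.292  2.017]
rotvec [ 0.002  0.004 -0.001] then, in goal tool axes [-16.566 -18.757  23.695] | in present axes [-16.496 -18.777  23.728] | world [ -2.773  18.51  -28.938]
```

View pics/c8.png

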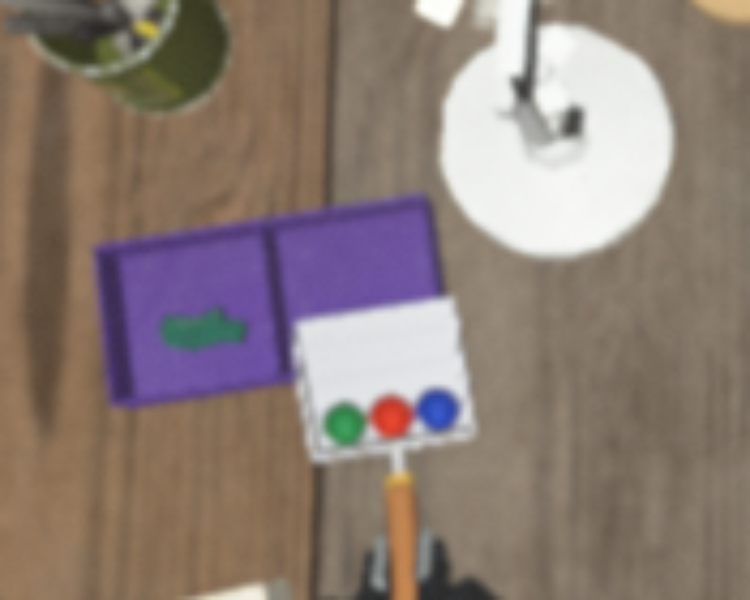

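The three stones sit across the rear of the pan: green (345,425), red (392,416) and blue (438,410). The pan still needs about 19 mm more to the left, and then I lower it.

Converted, -7 mm is -0.14, -6 mm is -0.12.

```bash
python3 drive.py '-0.08,-0.12,0.12,0,0,0,0;-0.08,-0.14,0.12,0,0,0,0;-0.08,-0.12,0.12,0,0,0,0;0,0,0,0,0,0,0;0,0,0,0,0,0,0'|grep ft_; python3 go.py '(536,222,55)' 9.4 3
```

```text
ft_force: [0.5, 0.3, -1.5]
t 14.2 lip [535.341 220.956  71.775] yaw 9.21 nosedown -14.78 roll -0.05 F [ 0.517  0.318 -1.504] gap 0.146 grip 98.3 q [ 0.381 -0.138  2.471 -0.566  0.243  2.305]
rotvec [ 0.002 -0.31  -0.004] then, in goal tool axes [  9.62   -0.503 -15.494] | in present axes [ 13.889  -0.516 -11.819] | world [ 4.382  1.265 17.665]
```

Converted, -5 mm is -0.1, -4.7 mm is -0.094, -0.1 rad / 4 = -0.025.

```bash
python3 drive.py '0.088,0,-0.08,0,-0.025,0,0;0.08,0,-0.094,0,-0.025,0,0;0.068,0,-0.1,0,-0.025,0,0;0,0,0,0,0,0,0;0,0,0,0,0,0,0'|grep ft_; python3 go.py '(536,223,47)' 9.4 20;python3 go.py '(536,223,46)' 9.4 40|tail -1
```

```text
ft_force: [-0.5, -0.1, -2.0]
t 14.7 lip [537.435 218.39   58.658] yaw 8.86 nosedown 0.66 roll -0.34 F [-0.489 -0.054 -1.979] gap 0.146 grip 98.2 q [ 0.336 -0.099  2.296 -0.12   0.608  1.839]
rotvec [ 0.007 -0.338 -0.009] then, in goal tool axes [ 13.842  -3.564 -23.067] | in present axes [ 20.672  -3.575 -17.213] | world [12.889  5.79  23.168]
rotvec [ 0.005 -0.687 -0.011] then, in goal tool axes [ 20.348  -3.481 -61.437] | in present axes [ 54.652  -3.643 -34.65 ] | world [38.607 10.047 51.081]
```

Converted, -5.7 mm is -0.114, -5.4 mm is -0.108, -0.085 rad / 4 = -0.0213.

```bash
python3 drive.py '0.1,-0.018,-0.09,0,-0.0213,0,0;0.092,-0.018,-0.098,0,-0.0213,0,0;0.08,-0.018,-0.108,0,-0.0213,0,0;0.072,-0.018,-0.114,0,-0.0213,-0.002,0;0,0,0,0,0,0,0'|grep ft_; python3 drive.py '0,0,0,0,0,0,0;0,0,0,0,0,0,0'|grep ft_;python3 go.py '(536,223,46)' 9.4 38; python3 -c "
from h import *
i=r.read_camera('top')[150:290,170:345];cv2.imwrite('pics/c9.png',cv2.resize(i,(750,600)))
h,s,v=cv2.split(cv2.cvtColor(i,cv2.COLOR_BGR2HSV))
for n,m in(('red',((h<12)|(h>170))&(s>130)),('blue',(h>105)&(h<125)&(s>110)),('green',(h>50)&(h<95)&(s>100))):
    for c in blobs(m,8)[:3]: print(n,c.reshape(-1,2).mean(0)*4.3)"
```

```text
ft_force: [0.9, 0.1, -0.8]
ft_force: [-0.6, -0.3, -1.2]
t 15.4 lip [531.275 221.965  44.712] yaw 9.21 nosedown 20.42 roll -0.39 F [-0.644 -0.299 -1.219] gap 0.145 grip 98.3 q [ 0.302  0.071  2.037 -0.011  1.034  1.716]
rotvec [ 0.006 -0.307 -0.003] then, in goal tool axes [ 17.991   0.3   -34.061] | in present axes [ 27.44    0.44  -27.032] | world [27.092  4.247 27.054]
red [160.18202614 528.59084967]
red [320.30612245 554.96326531]
red [352.86875 279.5    ]
blue [393.68888889 273.05      ]
green [201.21794872 330.54871795]
green [305.3        289.32857143]
```

I've viewed all 10 pictures, so from here I measure numerically.

```bash
cat > st.py <<'E'
from h import *
np.set_printoptions(precision=1,suppress=True)
i=r.read_camera('top'); h,s,v=cv2.split(cv2.cvtColor(i,cv2.COLOR_BGR2HSV))
g=np.zeros(h.shape,bool); g[190:255,225:285]=1
u=np.array([.987,.163]);w=np.array([-.163,.987])
for n,m in(('red',((h<12)|(h>170))&(s>130)),('blue',(h>100)&(h<122)&(s>110)),('green',(h>50)&(h<95)&(s>90))):
    for c in blobs(m&g,5)[:3]:
        x,y=c.reshape(-1,2).mean(0)
        for z in (10,50):
            d=cast("top",(x,y),z)[0][:2]-[557,225.5]; print(n,(x,y),cv2.contourArea(c),"z",z,"tray-empty xy",d@u,d@w)
p=(h>120)&(h<150)&(s>90); p[:185]=p[255:]=0; p[:,:180]=p[:,290:]=0
c=blobs(p)[0]; print("tray box",cv2.minAreaRect(c),np.array(cv2.boundingRect(c)))
q=(s<40)&(v>150); q[:180]=q[300:]=0; q[:,:225]=q[:,:]&False if 0 else q[:,:225]; q[:,285:]=0
E
python3 st.py
```

```text
red (np.float64(252.72222222222223), np.float64(216.11111111111111)) 28.0 z 10 tray-empty xy 4.260980939667065 4.107103643224313
red (np.float64(252.72222222222223), np.float64(216.11111111111111)) 28.0 z 50 tray-empty xy -0.8893615201744534 -2.903950711247817
blue (np.float64(262.0), np.float64(213.5)) 17.0 z 10 tray-empty xy 6.893790243313688 -18.166040894042876
blue (np.float64(262.0), np.float64(213.5)) 17.0 z 50 tray-empty xy 1.627134806389732 -24.193106113210188
green (np.float64(239.2), np.float64(217.06666666666666)) 14.5 z 10 tray-empty xy 7.0413575113704185 35.69881832914808
green (np.float64(239.2), np.float64(217.06666666666666)) 14.5 z 50 tray-empty xy 1.7681828068929881 27.292096471841415
tray box ((232.45947265625, 219.75677490234375), (38.14056396484375, 80.2267074584961), 80.53767395019531) [193 196  82  49]
```

All three stones lie past the lip at tray-floor height inside the empty half, and the tray box is unchanged. I'll lift off and bring the scoop back.

Converted, 35 mm is 0.7, 25 mm is 0.5, 0.08 rad / 4 = 0.02.

```bash
python3 drive.py '0,0,-0.2,0,0,0,0;0,0,-0.36,0,0,0,0;0,0,-0.36,0,0,0,0;0,0.5,-0.1,0,0.02,0,0;0,0.7,0,0,0.02,0,0'|grep ft_; python3 drive.py '0,0.7,0,0,0.02,0,0;0,0.6,0,0,0.02,0,0;0,0.3,0,0,0.0075,0,0;0,0,0,0,0,0,0;0,0,0,0,0,0,0'|grep ft_; python3 go.py '(535,85,30)' 5 0; python3 st.py
```

```text
ft_force: [1.2, -0.2, -1.3]
ft_force: [-0.4, -0.3, -0.4]
t 16.5 lip [570.8    87.441 135.502] yaw 9.32 nosedown 0.21 roll -0.36 F [-0.415 -0.324 -0.385] gap 0.145 grip 98.4 q [-0.041 -0.283  2.279  0.086  0.8    1.318]
rotvec [-0.02   0.003  0.073] then, in goal tool axes [-70.992  -8.941  86.539] | in present axes [-69.926 -12.324  86.99 ] | world [ -36.888    5.602 -105.909]
red (np.float64(253.5), np.float64(219.04545454545453)) 47.0 z 10 tray-empty xy -2.8287196337968177 3.2138350202023163
red (np.float64(253.5), np.float64(219.04545454545453)) 47.0 z 50 tray-empty xy -7.665851342225147 -3.7577562661569455
blue (np.float64(266.0), np.float64(218.08333333333334)) 52.0 z 10 tray-empty xy -5.207059042288357 -25.948901931407846
blue (np.float64(266.0), np.float64(218.08333333333334)) 52.0 z 50 tray-empty xy -9.93911981499375 -31.632133764609307
green (np.float64(243.5909090909091), np.float64(223.04545454545453)) 47.0 z 10 tray-empty xy -8.434517230166383 27.322767478338445
green (np.float64(243.5909090909091), np.float64(223.04545454545453)) 47.0 z 50 tray-empty xy -13.023994463030386 19.286085110524077
tray box ((232.39190673828125, 219.85134887695312), (38.30495834350586, 80.06229400634766), 80.53767395019531) [193 196  82  49]
```

All three stones rest in the empty half, inside its ±41 by ±43 mm. Now I lay the scoop down.

Converted, 22 mm is 0.44, 20 mm is 0.4, 0.073 rad / 4 = 0.0183.

```bash
python3 drive.py '-0.34,-0.04,0.4,-0.005,0.0008,0.0183,0;-0.36,-0.04,0.44,0,0,0,0;-0.36,-0.04,0.44,0,0,0,0;-0.36,-0.04,0.44,0,0,0,0;0,0,0,0,0,0,0'|grep ft_; python3 drive.py '0,0,0,0,0,0,0;0,0,0,0,0,0,0'|grep ft_; python3 go.py '(535,85,5)' 5 0; python3 - <<'E'
from h import *
i=r.read_camera('top'); h,s,v=cv2.split(cv2.cvtColor(i,cv2.COLOR_BGR2HSV))
m=(s<45)&(v>150); m[:215]=0; m[280:]=0; m[:,:285]=0; m[:,350:]=0
c=blobs(m)[0]; b=cv2.boxPoints(cv2.minAreaRect(c)); print(b.round(1).tolist(),cast("top",b,30)[:,:2].round(1).tolist())
E
```

```text
ft_force: [-0.7, -0.2, -2.6]
ft_force: [1.2, -0.4, -1.2]
t 17.2 lip [537.437  83.797  32.548] yaw 5.11 nosedown -0.20 roll -0.02 F [ 1.154 -0.378 -1.164] gap 0.145 grip 98.4 q [-0.015 -0.155  2.418  0.068  0.521  1.415]
rotvec [-0.    -0.003  0.002] then, in goal tool axes [-11.598  -1.666  24.67 ] | in present axes [-11.68   -1.678  24.63 ] | world [ -2.375   1.416 -27.17 ]
[[295.79998779296875, 224.5], [333.79998779296875, 221.60000610351562], [336.5, 256.6000061035156], [298.5, 259.5]] [[540.1, 127.7], [547.2, 41.7], [468.9, 35.5], [461.7, 120.4]]
```

Converted, 8.5 mm is 0.17, 7 mm is 0.14.

```bash
python3 drive.py '-0.08,-0.016,0.17,0,0,0,0;-0.08,-0.016,0.17,0,0,0,0;-0.06,0,0.14,0,0,0,0;0,0,0,0,0,0,0;0,0,0,0,0,0,0'|grep ft_; python3 go.py|cut -c1-130; python3 drive.py '-0.014,0,0.036,0,0,0,0;0,0,0,0,0,0,0'|grep ft_; python3 go.py|cut -c1-130;python3 drive.py '-0.014,0,0.036,0,0,0,0;0,0,0,0,0,0,0'|grep ft_; python3 go.py|cut -c1-130;python3 drive.py '-0.01,0,0.028,0,0,0,0;0,0,0,0,0,0,0'|grep ft_; python3 go.py|cut -c1-130
```

```text
ft_force: [0.4, -0.3, -0.7]
t 17.8 lip [531.932  84.639   2.601] yaw 5.06 nosedown 0.14 roll 0.01 F [ 0.351 -0.35  -0.694] gap 0.143 grip 98.4 q [-0.012 -0.08
ft_force: [0.1, 0.8, -0.8]
t 18.0 lip [532.712  84.643   1.629] yaw 5.06 nosedown 0.04 roll 0.00 F [ 0.127  0.762 -0.779] gap 0.144 grip 98.4 q [-0.012 -0.07
ft_force: [0.0, 0.0, -2.3]
t 18.2 lip [532.469  84.67   -0.462] yaw 5.06 nosedown 0.06 roll 0.01 F [ 0.011  0.003 -2.266] gap 0.144 grip 98.4 q [-0.011 -0.07
ft_force: [0.1, -0.7, -1.2]
t 18.4 lip [532.842  84.68   -1.663] yaw 5.06 nosedown 0.02 roll 0.00 F [ 0.114 -0.684 -1.227] gap 0.145 grip 98.6 q [-0.011 -0.06
```

Converted, 1 mm is 0.02, -0.4 mm is -0.008, -0.006 rad / 4 = -0.0015.

```bash
for k in 1 ; do python3 drive.py '-0.008,0,0.02,0,-0.0015,0,0;0,0,0,0,0,0,0;0,0,0,0,0,0,0'|grep ft_; python3 go.py|cut -c1-130; done; python3 drive.py '-0.008,0,0.02,0,-0.0015,0,0;0,0,0,0,0,0,0;0,0,0,0,0,0,0'|grep ft_; python3 go.py|cut -c1-130; python3 drive.py '-0.006,0,0.016,0,0,0,0;0,0,0,0,0,0,0;0,0,0,0,0,0,0'|grep ft_; python3 go.py|cut -c1-130
```

```text
ft_force: [-0.5, 0.1, 4.4]
t 18.7 lip [534.173  84.673  -2.081] yaw 5.06 nosedown 0.19 roll -0.01 F [-0.492  0.081  4.365] gap 0.142 grip 99.1 q [-0.011 -0.0
ft_force: [-3.2, 0.3, 11.3]
t 19.0 lip [535.246  84.668  -2.567] yaw 5.06 nosedown 0.40 roll -0.02 F [-3.199  0.331 11.28 ] gap 0.146 grip 100.4 q [-0.01  -0.
ft_force: [-5.8, 0.3, 15.7]
t 19.3 lip [535.923  84.687  -2.629] yaw 5.06 nosedown 0.31 roll -0.03 F [-5.809  0.298 15.673] gap 0.148 grip 101.1 q [-0.01  -0.
```

It is on the bench. I'll ease the pressure, open and withdraw along the fingers.

Converted, -1.8 mm is -0.036, 0.7 mm is 0.014.

```bash
python3 drive.py '0.014,0,-0.036,0,0,0,0;0,0,0,0,0,0,0'|grep ft_; python3 drive.py '0,0,0,0,0,0,0.2;0,0,0,0,0,0,0.3;0,0,0,0,0,0,0.5;0,0,0,0,0,0,0.7;0,0,0,0,0,0,0.7' 20|egrep 'ft_|gap|grasp'; python3 drive.py '0,0,-0.1,0,0,0,0.7;0,0,-0.3,0,0,0,0.7;0,0,-0.6,0,0,0,0.7;0,0,-0.8,0,0,0,0.7;-0.4,0,-0.8,0,0,0,0.7'|grep ft_;python3 drive.py '0,0.4,-0.6,0,0,0,0.7;0,0.6,-0.4,0,0,0,0.7;0,0.6,-0.2,0,0,0,0.7;0,0.6,0,0,0,0,0.7;0,0,0,0,0,0,0.7'; python3 st.py; python3 - <<'E'
from h import *
i=r.read_camera('top'); h,s,v=cv2.split(cv2.cvtColor(i,cv2.COLOR_BGR2HSV))
m=(s<45)&(v>150); m[:212]=0; m[280:]=0; m[:,:285]=0; m[:,350:]=0
c=blobs(m)[0]; b=cv2.boxPoints(cv2.minAreaRect(c)); print("pan",b.round(1).tolist(),cast("top",b,5)[:,:2].round(1).tolist())
m=(h<22)&(s>120)&(v>100); m[:252]=0;m[310:]=0;m[:,:295]=0;m[:,345:]=0
c=blobs(m)[0]; b=c.reshape(-1,2); lo,hi=b[b[:,1].argmax()],b[b[:,1].argmin()]; print("handle end",cast("top",lo,72)[0],cast("top",hi,27)[0])
m=(s<50)&(v>170);m[:120]=0;m[148:]=0;m[:,:235]=0;m[:,262:]=0; c=blobs(m)[0]; print("jar",cv2.boundingRect(c))
a=cv2.imread("pics/top0.png"); h,s,v=cv2.split(cv2.cvtColor(a,cv2.COLOR_BGR2HSV)); m=(s<50)&(v>170);m[:120]=0;m[148:]=0;m[:,:235]=0;m[:,262:]=0; print("jar0",cv2.boundingRect(blobs(m)[0]))
p=(h>120)&(h<150)&(s>90); p[:185]=p[255:]=0; p[:,:180]=p[:,290:]=0; print("tray0",cv2.minAreaRect(blobs(p)[0]))
E
```

```text
ft_force: [-3.2, 0.3, 8.5]
ft_force: [-0.2, 0.2, 0.7]
finger_gap: 0.701
grasp_force: 0.0
ft_force: [0.0, 0.3, 1.5]
t: 21.0
tool_pos: [350.7, -45.1, 194.4]
eef_rot: [-0.005, 0.984, 0.039, 0.172]
ft_force: [-0.8, 0.5, 0.2]
finger_gap: 0.699
grasp_force: 0.0
red (np.float64(253.5), np.float64(219.04545454545453)) 47.0 z 10 tray-empty xy -2.8287196337968177 3.2138350202023163
red (np.float64(253.5), np.float64(219.04545454545453)) 47.0 z 50 tray-empty xy -7.665851342225147 -3.7577562661569455
blue (np.float64(265.9583333333333), np.float64(218.08333333333334)) 51.0 z 10 tray-empty xy -5.191715202080718 -25.852764254476728
blue (np.float64(265.9583333333333), np.float64(218.08333333333334)) 51.0 z 50 tray-empty xy -9.924453839199524 -31.540243284540555
green (np.float64(243.5909090909091), np.float64(223.0909090909091)) 46.0 z 10 tray-empty xy -8.53959712650542 27.3363694852103
green (np.float64(243.5909090909091), np.float64(223.0909090909091)) 46.0 z 50 tray-empty xy -13.124432110666614 19.29908620417696
tray box ((232.46255493164062, 219.7659912109375), (38.391693115234375, 80.06169128417969), 80.90972137451172) [193 196  82  49]
pan [[296.5, 227.39999389648438], [333.1000061035156, 224.39999389648438], [335.79998779296875, 257.6000061035156], [299.20001220703125, 260.5]] [[535.3, 128.0], [542.6, 42.9], [466.5, 36.7], [459.2, 120.7]]
handle end [380.65591301  73.03840686  72.        ] [456.46718114  81.32409698  27.        ]
jar (239, 126, 17, 18)
jar0 (239, 126, 17, 18)
tray0 ((232.45947265625, 219.7567596435547), (38.4693603515625, 80.22669219970703), 80.53767395019531)
```

The scoop lies flat, with the same outline as at the start and the handle end where it should be. The tray and jar are unmoved, and the stones are at rest in the empty half.

```bash
python3 -c "
from plant import r
print(r.finish_job())"
```

```text
the job is handed in; nothing more can be done
None
```

I handed the job in at about 21 s: all three stones are in the purple tray's empty half, the empty scoop is flat on the bench, and the camera measurements show the tray and jar unmoved.

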